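# Gauge the practice stand and lay out its finger

## Task

Gauge the stand that stands on the mat: lift the depth rod out of its holder, lower it into that stand's socket until it touches the bottom, and put the rod back fully home in its holder. Then take the practice finger whose spigot is as long as that socket is deep and lay it fully home in its cut-out in the tray. Leave the other two fingers and the bottles, jar and glass dish where they are.

Things in the scene. Friction and masses are not known exactly. Their poses are not given: they have to be found in the camera images.
- mat: (mm) thin light-blue square mat, 170 x 170, 1 thick, flat on the desk; origin at its centre. One of the three stands stands in its middle: that stand is the job
- stand_k_mouth (a point): (mm) centre of the socket mouth on top of one of three like white stands, fixed blocks 80 x 80 x 80 high. The socket is vertical, round, 20 in diameter, blind; the three are 30, 50 and 70 deep, which cannot be told from outside nor from the name or place. Only the stand in the middle of the mat is the job
- stand_m_mouth (a point): (mm) centre of the socket mouth on top of one of three like white stands, fixed blocks 80 x 80 x 80 high. The socket is vertical, round, 20 in diameter, blind; the three are 30, 50 and 70 deep, which cannot be told from outside nor from the name or place. Only the stand in the middle of the mat is the job
- stand_r_mouth (a point): (mm) centre of the socket mouth on top of one of three like white stands, fixed blocks 80 x 80 x 80 high. The socket is vertical, round, 20 in diameter, blind; the three are 30, 50 and 70 deep, which cannot be told from outside nor from the name or place. Only the stand in the middle of the mat is the job
- rod_grip (a point): (mm) depth rod, 120 g, standing in its holder: a square black grip 24 x 24 x 60 high on top of a round steel shaft 10 in diameter and 85 long with a slightly tapered tip. The point is the centre of the grip, half-way up: 30 above the grip's underside and 115 above the rod's tip. z along the rod, up; x and y square to the grip's sides
- rod_tip (a point): (mm) lower end of the rod's shaft, on its axis, 115 below the centre of its grip; same axes
- holder_mouth (a point): (mm) centre of the top of the rod's holder, a fixed grey block 66 x 66 x 88 high with a vertical hole 20 in diameter right through. With the rod home, the underside of its grip rests on this top, so the grip's centre is 30 above this point, at any turn about the vertical
- finger_short_c (a point): (mm) lying practice finger, 70-130 g: skin-coloured flat-sided head 60 long (x), 24 wide, 34 high, nail on top at the +x end; at its -x end a white collar 10 long, 44 wide, 34 high, then a round metal spigot 18 in diameter, 30 long (shortest of three; total 100), pointing to -x. Point: centre of the head, 17 above its underside, z up. Starts in a row of three 120 apart, shuffled. Grip the head near its top
- finger_mid_c (a point): (mm) lying practice finger, 70-130 g: skin-coloured flat-sided head 60 long (x), 24 wide, 34 high, nail on top at the +x end; at its -x end a white collar 10 long, 44 wide, 34 high, then a round metal spigot 18 in diameter, 50 long (middle of three; total 120), pointing to -x. Point: centre of the head, 17 above its underside, z up. Starts in a row of three 120 apart, shuffled. Grip the head near its top
- finger_long_c (a point): (mm) lying practice finger, 70-130 g: skin-coloured flat-sided head 60 long (x), 24 wide, 34 high, nail on top at the +x end; at its -x end a white collar 10 long, 44 wide, 34 high, then a round metal spigot 18 in diameter, 70 long (longest of three; total 140), pointing to -x. Point: centre of the head, 17 above its underside, z up. Starts in a row of three 120 apart, shuffled. Grip the head near its top
- tray_pocket (a point): (mm) where the centre of the finger's head (17 above its underside) is when home in the cut-out, 21 above the desk. The cut-out is 9 deep, its floor 4 above the desk, shaped like the finger with 4 clearance all round: 32 wide for the head, 52 at the collar, 26 for the spigot, long enough for all three; it takes a finger one way round only. x from spigot to fingertip, as on the finger; z up
- tray: (mm) grey fixed tray, 174 long (x), 120 wide, its face 13 above the desk; origin under its centre. The empty cut-out's head centre is 41 along +x and 22 along -y from it. The cut-outs on the +y side are filled by a file and a pusher. The cut-out floor is white. With a finger home, the upper 25 of its 34 height stands above the face
- polish_a: (mm) small white polish bottle with black cap, 32 in diameter, 75 high, standing; origin at the centre of its underside; not to be disturbed
- polish_b: (mm) small white polish bottle with black cap, like the other; origin at the centre of its underside; not to be disturbed
- jar: (mm) clear round jar with a pink lid, 64 in diameter, 50 high; origin at the centre of its underside; not to be disturbed
- dish: (mm) small open glass dish, 48 in diameter, 42 high; origin at the centre of its underside; not to be disturbed
Mind the look-alikes: they are no part of the job. Leave any blue look-alike of the part that bears finger_mid_c alone. What is shaped like the part that bears stand_k_mouth but purple is not meant.

How it is judged (in metres and radians):
On the way, in this order (a step that is already met when the one before it is completed fails the run):
1. the rod is lifted clear out of its holder (z of rod_tip in the frame of holder_mouth above 0.005 m), for 0.05 s.
2. the rod's tip is at the bottom of the socket of the stand on the mat (((horizontal distance between stand_k and mat below 0.04 m and horizontal distance between rod_tip and stand_k_mouth below 0.01 m and z of rod_tip in the frame of stand_k_mouth below -0.046 m) or (horizontal distance between stand_m and mat below 0.04 m and horizontal distance between rod_tip and stand_m_mouth below 0.01 m and z of rod_tip in the frame of stand_m_mouth below -0.026 m) or (horizontal distance between stand_r and mat below 0.04 m and horizontal distance between rod_tip and stand_r_mouth below 0.01 m and z of rod_tip in the frame of stand_r_mouth below -0.066 m))), for 0.1 s.
3. the rod is home again in its holder (horizontal distance between rod_grip and holder_mouth below 0.01 m and angle between rod_grip's own z axis and vertical below 0.1 rad and z of rod_grip in the frame of holder_mouth between 0.026 and 0.034 m), for 0.2 s.
4. the matching finger is home in the tray's cut-out (((horizontal distance between stand_k and mat below 0.04 m and horizontal distance between finger_mid_c and tray_pocket below 0.009 m and angle between the x axis of finger_mid_c and the x axis of tray_pocket, either way round below 0.15 rad and angle between finger_mid_c's own z axis and vertical below 0.1 rad and z of finger_mid_c in the frame of tray_pocket between -0.004 and 0.004 m and distance of each of finger_short_c, finger_long_c from where it was at the start of the episode below 0.03 m) or (horizontal distance between stand_m and mat below 0.04 m and horizontal distance between finger_short_c and tray_pocket below 0.009 m and angle between the x axis of finger_short_c and the x axis of tray_pocket, either way round below 0.15 rad and angle between finger_short_c's own z axis and vertical below 0.1 rad and z of finger_short_c in the frame of tray_pocket between -0.004 and 0.004 m and distance of each of finger_mid_c, finger_long_c from where it was at the start of the episode below 0.03 m) or (horizontal distance between stand_r and mat below 0.04 m and horizontal distance between finger_long_c and tray_pocket below 0.009 m and angle between the x axis of finger_long_c and the x axis of tray_pocket, either way round below 0.15 rad and angle between finger_long_c's own z axis and vertical below 0.1 rad and z of finger_long_c in the frame of tray_pocket between -0.004 and 0.004 m and distance of each of finger_mid_c, finger_short_c from where it was at the start of the episode below 0.03 m))), for 0.2 s.
At the end, for the whole second after the job is handed in: Rod upright and home in its holder (10 mm sideways, 4 mm in height); the finger whose spigot equals the socket depth of the stand on the mat lies home in the cut-out (9 mm, 0.15 rad, 4 mm in height); the other two fingers within 30 mm of their starts; all at rest (all of step 3 and ((horizontal distance between stand_k and mat below 0.04 m and horizontal distance between finger_mid_c and tray_pocket below 0.009 m and angle between the x axis of finger_mid_c and the x axis of tray_pocket, either way round below 0.15 rad and angle between finger_mid_c's own z axis and vertical below 0.1 rad and z of finger_mid_c in the frame of tray_pocket between -0.004 and 0.004 m and distance of each of finger_short_c, finger_long_c from where it was at the start of the episode below 0.03 m) or (horizontal distance between stand_m and mat below 0.04 m and horizontal distance between finger_short_c and tray_pocket below 0.009 m and angle between the x axis of finger_short_c and the x axis of tray_pocket, either way round below 0.15 rad and angle between finger_short_c's own z axis and vertical below 0.1 rad and z of finger_short_c in the frame of tray_pocket between -0.004 and 0.004 m and distance of each of finger_mid_c, finger_long_c from where it was at the start of the episode below 0.03 m) or (horizontal distance between stand_r and mat below 0.04 m and horizontal distance between finger_long_c and tray_pocket below 0.009 m and angle between the x axis of finger_long_c and the x axis of tray_pocket, either way round below 0.15 rad and angle between finger_long_c's own z axis and vertical below 0.1 rad and z of finger_long_c in the frame of tray_pocket between -0.004 and 0.004 m and distance of each of finger_mid_c, finger_short_c from where it was at the start of the episode below 0.03 m)) and linear speed of each of finger_mid, finger_short, finger_long, rod below 0.02 m/s); the robot touches nothing.
It fails at once if a polish bottle, the jar or the glass dish is moved by more than 25 mm (distance of any of polish_a, jar, dish, polish_b from where it was at the start of the episode above 0.025 m).
It also fails if it takes over 58 s, if anything falls off the work surface, if the arm or the gripper's body presses on something with over 40 N, if the wrist force passes 120 N, or if a joint passes its speed limit or range.

## Robot

A 6-joint arm with a two-finger parallel gripper is mounted at the origin on the work surface. World frame = base frame: x ahead of the robot, y to its left, z up, the work surface at z = 0. Lengths are in mm, angles in rad, forces in N, time in s.
With the tool pointing down it reaches from about 325 to 850 mm from the base axis. Payload 4.4 kg.
Tool frame: the origin (TCP) lies midway between the tips of the shut fingers; the grasp point (between the pads) lies 19 mm behind it (robot.grip_point_offset is the z of the grasp point in the tool frame, in mm); z points along the fingers, y is the line along which they close (so a half turn about z gives the same grasp; the last joint's range is limited). The gripper opens to 94 mm and grips with 3 to 60 N. Pads are 16 mm wide; open, the fingers measure 119 mm over their backs; the gripper's body (75 mm by 177 mm) begins 78 mm behind the grasp point.
Start: joints at [1.075, 0.207, 1.542, -0, 1.393, -0.15], TCP at [194.905, 540.961, 205.447] pointing down, gripper open.
Joint ranges: [-2.73, 2.73], [-0.86, 2.22], [0.23, 2.46], [-1.11, 4.25], [0.08, 2.63], [-2.82, 2.82]. Speed limits (rad/s): [2.79, 2.79, 3.14, 3.14, 3.14, 3.14].

## Interface

Orientations are given as a unit quaternion [x, y, z, w].
In Python, from bench import robot gives the robot as it stands.
- The arm moves only by the tool step_arm, never from a script. Its arguments are lists of equal length, an entry for each row: "dr": the turn, a rotation vector about the tool's x, y, z in units of 6 degrees (1.0 is 6 degrees), a list of three; "slide": the shift along the tool's x, y, z in units of 30 mm (1.0 is 30 mm), a list of three; "gripper": the finger opening in mm, from 0 to 94. In form: {"dr": [[wx, wy, wz], ...], "slide": [[dx, dy, dz], ...], "gripper": [gripper, ...]}. A call has 1 to 10 rows; each row shifts and turns the commanded pose from where the row before left it, along the tool's axes as they then stand; what a row does not reach is not made up. A row lasts 1/12 s, in which the tool goes at most 41.7 mm and 7.16 degrees, less where a joint would pass 70% of its speed; a pose out of reach is approached as far as the arm can. A call is refused whole if a number of a shift passes 1 or a number of a turn 1, either way. A call with a gripper value outside its range is refused whole. The fingers move at their own pace and stop on an object; "squeeze" is the grip in N (left out, the last holds). Time passes only in rows, so rows that do not move let the fingers close. It gives the time, the measured TCP pose, the force, the opening and the grip force at its end, in the units of the state.
- robot.state(): the state, without advancing time (a new reading comes with each control period).
- robot.snapshot(name): name is "side" or "top" or "wrist"; returns (picture, depth): 400x640x3 uint8, red, green, blue; 400x640 float32, mm along the optical axis (not along the pixel's ray), 0 where there is no reading.
- robot.calibration(name): a dict with "intrinsics" (3x3 intrinsics, pixels), "rvec" (rotation vector, rad) and "tvec" (3), from world to camera coordinates, as OpenCV has them. Camera axes: x right, y down, z forward; pixel columns grow to the right and rows downward; lengths in mm; the calibration is good to about 2 mm. A picture is of the moment at which its call begins: read the wrist's pose just before it. calibration takes no time and is no camera call; for the wrist camera it gives the pose at the moment of the call.
- robot.job_done(): hands the job in; it is judged then, once.
The state is a dict: "t": time; "qpos": joint angles; "qd": joint speeds; "joint_efforts": joint torques, N m; "eef_pos": TCP position; "tool_rot": TCP orientation; "wrist_force": force on the tool from outside, world axes, zero at the start; "moment": the same for the moment, N m; "width": finger opening in mm; "finger_force": force on a finger pad.
Only numpy, scipy, OpenCV 4.12 (cv2) and the standard library are available. Lean on these libraries where they do the work, as an engineer would, in place of code of your own. Each camera call takes 0.05 s, during which the arm holds its last target. There are 200 camera calls.

## Working session

There is one attempt and no reset: what is moved stays moved. The work goes in short steps, Python scripts to look and compute and a tool call to move; the robot and the scene stay as the last step left them, time stands still between calls to the robot, and variables do not carry over. Pictures are saved under pics/ and viewed, at most 10 in all, crops included, and the job is handed in when it is done.

Besides the shell and the picture viewer there is one more tool, called after "Request:" by a JSON object that holds its "api" and its "payload", one argument or row to a line. step_arm: Moves the arm, as the interface text tells. Its arguments: {"type":"object","properties":{"dr":{"type":"array","items":{"type":"array","items":{"type":"number"}}},"slide":{"type":"array","items":{"type":"array","items":{"type":"number"}}},"gripper":{"type":"array","items":{"type":"number"}},"squeeze":{"type":"number"}},"required":["dr","slide","gripper"]}

```bash
mkdir -p pics; cat > h.py <<'E'
import numpy as np, cv2
from bench import robot
def cal(n):
    c=robot.calibration(n); R=cv2.Rodrigues(np.array(c["rvec"],float))[0]
    return np.array(c["intrinsics"],float),R,np.array(c["tvec"],float).ravel()
def cloud(n):
    c=cal(n); im,d=robot.snapshot(n); K,R,t=c
    v,u=np.mgrid[:400,:640]
    P=np.stack([(u-K[0,2])/K[0,0]*d,(v-K[1,2])/K[1,1]*d,d],-1)
    W=(P-t)@R; W[d==0]=np.nan
    return im,W
def save(n,im): cv2.imwrite("pics/"+n+".png",im[:,:,::-1])
E
python3 - <<'E'
from h import *
s=robot.state(); print({k:np.round(v,3) for k,v in s.items()})
for n in("top","side"):
    im,W=cloud(n); np.savez(n,im=im,W=W); save(n,im)
    K,R,t=cal(n); print(n,-R.T@t)
E
```

```text
{'t': np.float64(0.0), 'qpos': array([ 1.075,  0.207,  1.543,  0.   ,  1.393, -0.151]), 'qd': array([ 0.002, -0.001,  0.001,  0.002,  0.   , -0.001]), 'joint_efforts': array([-0.0000e+00, -3.7088e+01, -2.8141e+01,  7.0000e-02,  3.6000e-02,
       -0.0000e+00]), 'eef_pos': array([194.521, 540.266, 204.313]), 'tool_rot': array([ 0.172,  0.985, -0.001, -0.   ]), 'wrist_force': array([-1.119,  0.277, -0.342]), 'moment': array([-0.007,  0.055, -0.007]), 'finger_force': np.float64(0.0), 'width': np.float64(93.967)}
top [ 403.26324206  -47.25084465 1360.06790243]
side [245.84461434 583.6910533  980.10963369]
```

View pics/top.png

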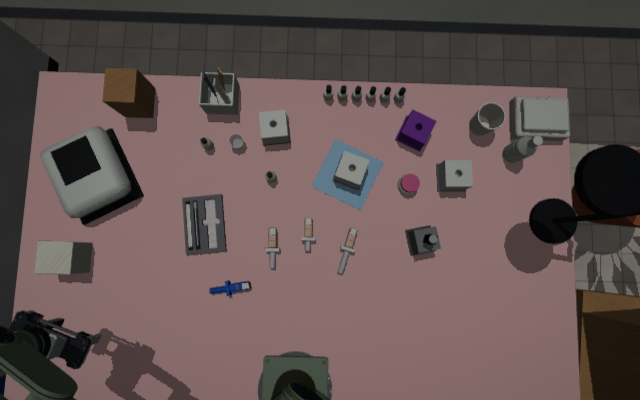

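View pics/side.png

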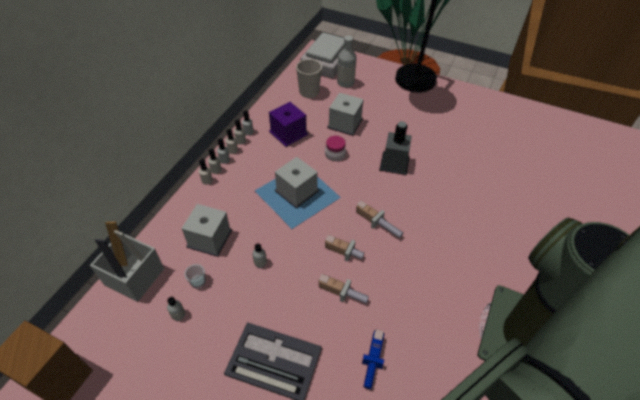

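Top view: the stand on the mat is at (351,170). Other stands are at (274,127) and (457,175), and the purple look-alike is at (417,130). The rod in its holder is at (428,239). The fingers are at (272,245), (308,233) and (348,250), with the blue look-alike at (230,289). The tray is at (205,224), with its empty white cut-out at (212,222).

```bash
python3 - <<'E'
from h import *
z=np.load("top.npz"); im,W=z["im"],z["W"]
v,u=np.mgrid[:400,:640]
def rect(name,c,r,zlo,zhi,extra=None):
    m=(abs(u-c[0])<r)&(abs(v-c[1])<r)&(W[...,2]>zlo)&(W[...,2]<zhi)
    if extra is not None: m&=extra
    p=W[m]
    if len(p)<5: print(name,len(p)); return
    (cx,cy),(w,h),a=cv2.minAreaRect(p[:,:2].astype(np.float32))
    print(name,len(p),"c",np.round([cx,cy],1),"wh",np.round([w,h],1),"ang",round(a,1),"z",np.round(np.median(p[:,2]),1))
rect("matstand",(351,170),30,72,90)
rect("rodtop",(428,239),25,135,165)
rect("holder",(425,240),28,80,95)
rect("tray",(205,224),36,8,30)
for n,c in(("A",(272,248)),("B",(308,235)),("C",(348,250))): 
    rect(n+" all",c,25,8,45); rect(n+" top",c,25,27,45)
I=im.astype(int)
blue=(I[...,2]-I[...,0]>25)
rect("mat",(348,174),40,-6,8,blue)
white=(I.min(-1)>120)
rect("cutout",(212,222),12,-8,40,white)
rect("jar",(410,184),15,30,60); rect("stand right",(457,175),25,72,90)
rect("polish",(270,176),12,30,90); rect("dish",(237,143),10,20,60)
a=cv2.resize(im[190:280,170:290],None,fx=3,fy=3,interpolation=2)
b=cv2.resize(im[190:280,290:450],None,fx=3,fy=3,interpolation=2)
save("crop",np.hstack([a,b])[:,:800])
E
```

```text
matstand 700 c [ 653.7 -150.2] wh [79.9 81.5] ang 71.0 z 79.1
rodtop 84 c [ 447.9 -369.4] wh [23.4 23.9] ang 68.7 z 149.1
holder 414 c [ 447.6 -370.1] wh [65.9 68.2] ang 12.6 z 87.6
tray 1715 c [480.5 280.9] wh [174.5 146.5] ang 7.4 z 12.8
A all 321 c [411.5  80.1] wh [116.9  41.1] ang 3.7 z 30.8
A top 206 c [412.8  81. ] wh [112.9  39.3] ang 1.6 z 33.2
B all 274 c [457.8 -27.3] wh [ 41.8 104. ] ang 80.6 z 32.1
B top 211 c [457.  -27.1] wh [41.8 97.8] ang 80.6 z 33.0
C all 353 c [ 408.6 -143.8] wh [134.8  56.3] ang 1.1 z 30.2
C top 225 c [ 410.1 -144.3] wh [ 43.1 135.6] ang 84.4 z 32.9
mat 1814 c [ 647.1 -143.5] wh [167.9 169.3] ang 65.4 z 0.3
cutout 194 c [483.7 273. ] wh [73.1 44. ] ang 23.9 z 3.3
jar 286 c [ 618.3 -328.9] wh [54.7 55. ] ang 65.3 z 49.5
stand right 710 c [ 646.  -465.7] wh [79.6 81.7] ang 1.6 z 79.1
polish 94 c [625.3  93.2] wh [29.1 29.4] ang 46.9 z 50.8
dish 103 c [733.5 203.5] wh [42.4 46.6] ang 2.4 z 37.4
```

```bash
python3 - <<'E'
from h import *
z=np.load("side.npz"); im,W=z["im"],z["W"]
v,u=np.mgrid[:400,:640]
def rect(name,c,r,zlo,zhi):
    m=(abs(u-c[0])<r)&(abs(v-c[1])<r)&(W[...,2]>zlo)&(W[...,2]<zhi)
    p=W[m]
    (cx,cy),(w,h),a=cv2.minAreaRect(p[:,:2].astype(np.float32))
    print(name,len(p),"c",np.round([cx,cy],1),"wh",np.round([w,h],1),"ang",round(a,1),"z",np.round(np.median(p[:,2]),1))
rect("matstand",(297,180),30,74,90)
rect("rodtop",(400,135),22,138,165)
rect("holder",(397,145),28,83,95)
rect("tray",(275,360),55,8,30)
for n,c in(("A",(343,290)),("B",(344,248)),("C",(378,219))):
    rect(n+" all",c,30,12,45); rect(n+" top",c,30,29,45)
E
```

```text
matstand 701 c [ 652.4 -148.3] wh [84.2 84.6] ang 69.0 z 78.7
rodtop 84 c [ 447.8 -367.7] wh [24.2 26.1] ang 75.1 z 147.4
holder 318 c [ 448. -369.] wh [66.1 71.7] ang 12.2 z 86.8
tray 3747 c [479.1 294.3] wh [174.9 122.3] ang 7.4 z 12.5
A all 599 c [411.5  82.4] wh [ 44.  118.3] ang 82.0 z 29.2
A top 301 c [436.8  83.3] wh [69.  43.7] ang 0.9 z 32.8
B all 509 c [453.6 -28.5] wh [215.6  96.4] ang 63.3 z 30.1
B top 286 c [469.8 -25.4] wh [215.7  72.2] ang 82.1 z 32.7
C all 565 c [ 401.2 -108.6] wh [128.4 151.6] ang 14.4 z 27.2
C top 262 c [ 423.4 -102.6] wh [ 81.3 151.6] ang 13.9 z 32.6
```

View pics/crop.png

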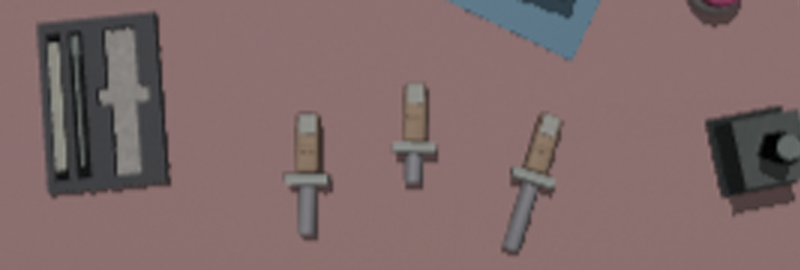

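Fingers by length: A (272,245) is mid at 120 mm, B (308,233) is short at 100 mm, and C (348,250) is long at 140 mm. The rod is near (448,-369), with its grip closing axis at about 71°. The tool's y axis is already at about 70°, so I'm moving over.

Request:
{"api": "step_arm", "payload": {
  "dr": [
    [0,0,0],
    [0,0,0],
    [0,0,0],
    [0,0,0],
    [0,0,0],
    [0,0,0],
    [0,0,0],
    [0,0,0],
    [0,0,0],
    [0,0,0]
  ],
  "slide": [
    [-0.95,-0.95,0],
    [-0.95,-0.95,0],
    [-0.95,-0.95,0],
    [-0.95,-0.95,0],
    [-0.95,-0.95,0],
    [-0.95,-0.95,0],
    [-0.95,-0.95,0],
    [-0.95,-0.95,0],
    [-0.95,-0.95,0],
    [-0.95,-0.95,0]
  ],
  "gripper": [80,80,80,80,80,80,80,80,80,80],
  "squeeze": 30
}}

```text
t: 0.93
eef_pos: [366.5, 174.4, 205.3]
tool_rot: [0.172, 0.985, 0.0, 0.0]
wrist_force: [0.5, -0.5, 0.1]
width: 80.2
finger_force: 0.0
```

Request:
{"api": "step_arm", "payload": {
  "dr": [
    [0,0,0],
    [0,0,0],
    [0,0,0],
    [0,0,0],
    [0,0,0],
    [0,0,0],
    [0,0,0],
    [0,0,0],
    [0,0,0],
    [0,0,0]
  ],
  "slide": [
    [-0.95,-0.95,0],
    [-0.95,-0.95,0],
    [-0.95,-0.95,0],
    [-0.95,-0.95,0],
    [-0.95,-0.95,0],
    [-0.95,-0.95,0],
    [-0.95,-0.95,0],
    [-0.95,-0.95,0],
    [-0.8,-0.95,0],
    [0,-0.95,0]
  ],
  "gripper": [80,80,80,80,80,80,80,80,80,80]
}}

```text
t: 1.77
eef_pos: [509.2, -180.6, 204.9]
tool_rot: [0.172, 0.985, -0.0, 0.001]
wrist_force: [-0.1, -0.1, -0.5]
width: 79.8
finger_force: 0.0
```

Request:
{"api": "step_arm", "payload": {
  "dr": [
    [0,0,0],
    [0,0,0],
    [0,0,0],
    [0,0,0],
    [0,0,0],
    [0,0,0],
    [0,0,0],
    [0,0,0]
  ],
  "slide": [
    [-0.03,-0.94,0],
    [-0.03,-0.94,0],
    [-0.03,-0.94,0],
    [-0.03,-0.94,0],
    [-0.03,-0.94,0],
    [-0.03,-0.94,0],
    [-0.03,-0.94,0],
    [0,0,0]
  ],
  "gripper": [80,80,80,80,80,80,80,80]
}}

```text
t: 2.43
eef_pos: [443.9, -369.5, 204.8]
tool_rot: [0.174, 0.985, -0.001, -0.001]
wrist_force: [-0.5, 0.4, -0.2]
width: 80.0
finger_force: 0.0
```

```bash
cat >> h.py <<'E'
def rectw(name,W,lo,hi,zlo,zhi,mask=True):
    m=(W[...,2]>zlo)&(W[...,2]<zhi)&(W[...,0]>lo[0])&(W[...,0]<hi[0])&(W[...,1]>lo[1])&(W[...,1]<hi[1])&mask
    p=W[m]
    if len(p)<5: print(name,len(p)); return
    (cx,cy),(w,h),a=cv2.minAreaRect(p[:,:2].astype(np.float32))
    print(name,len(p),"c",np.round([cx,cy],1),"wh",np.round([w,h],1),"ang",round(a,1),"z",np.round(np.median(p[:,2]),1))
E
python3 - <<'E'
from h import *
print(np.round(robot.state()["eef_pos"],1))
im,W=cloud("wrist"); save("w1",im)
rectw("rodtop",W,(400,-420),(500,-320),140,156)
rectw("holder",W,(380,-440),(520,-300),83,93)
E
```

```text
[ 443.9 -369.5  204.8]
rodtop 744 c [ 448.4 -371.4] wh [24.1 24. ] ang 71.0 z 151.7
holder 2560 c [ 448.9 -371.8] wh [66.3 66.2] ang 12.5 z 89.0
```

View pics/w1.png

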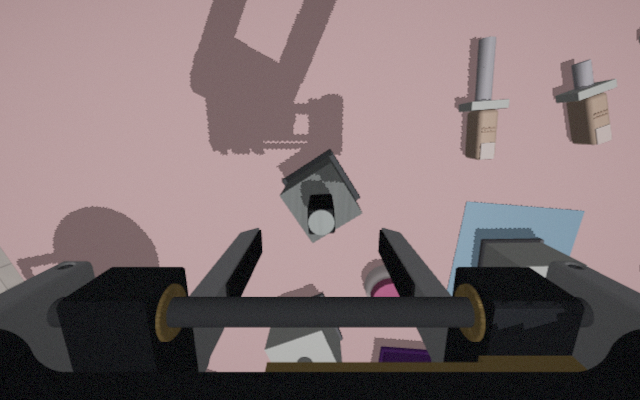

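The wrist view shows the rod's black grip at (320,210), on the grey holder and centred between the fingers. Descending to grip it.

Request:
{"api": "step_arm", "payload": {
  "dr": [
    [0,0,0.1],
    [0,0,0],
    [0,0,0],
    [0,0,0],
    [0,0,0],
    [0,0,0],
    [0,0,0],
    [0,0,0],
    [0,0,0],
    [0,0,0]
  ],
  "slide": [
    [-0.15,0,0.3],
    [0,0,0.7],
    [0,0,0.8],
    [0,0,0.8],
    [0,0,0.4],
    [0,0,0.16],
    [0,0,0],
    [0,0,0],
    [0,0,0],
    [0,0,0]
  ],
  "gripper": [80,80,80,80,80,80,15,15,15,15]
}}

```text
t: 3.32
eef_pos: [451.2, -367.6, 112.4]
tool_rot: [0.177, 0.984, -0.001, 0.001]
wrist_force: [0.3, -0.9, 0.6]
width: 56.7
finger_force: 0.0
```

Request:
{"api": "step_arm", "payload": {
  "dr": [
    [0,0,0],
    [0,0,0],
    [0,0,0]
  ],
  "slide": [
    [0,0,0],
    [0,0,0],
    [0,0,0]
  ],
  "gripper": [15,15,15]
}}

```text
t: 3.57
eef_pos: [450.4, -367.0, 111.2]
tool_rot: [0.177, 0.984, -0.0, 0.0]
wrist_force: [-0.0, -0.2, 0.8]
width: 36.8
finger_force: 0.0
```

Request:
{"api": "step_arm", "payload": {
  "dr": [
    [0,0,0],
    [0,0,0],
    [0,0,0],
    [0,0,0],
    [0,0,0],
    [0,0,0]
  ],
  "slide": [
    [0.03,-0.11,0],
    [0,0,0],
    [0,0,0],
    [0,0,0],
    [0,0,0],
    [0,0,0]
  ],
  "gripper": [15,15,15,15,15,15]
}}

```text
t: 4.07
eef_pos: [448.1, -369.7, 110.8]
tool_rot: [0.177, 0.984, -0.0, 0.0]
wrist_force: [-1.3, -0.3, 0.7]
width: 24.2
finger_force: 29.4
```

Request:
{"api": "step_arm", "payload": {
  "dr": [
    [0,0,0],
    [0,0,0],
    [0,0,0],
    [0,0,0],
    [0,0,0],
    [0,0,0],
    [0,0,0],
    [0,0,0]
  ],
  "slide": [
    [0,0,-0.4],
    [0,0,-0.6],
    [0,0,-0.6],
    [0,0,-0.6],
    [0,0,-0.6],
    [0,0,-0.6],
    [0,0,-0.3],
    [0,0,0]
  ],
  "gripper": [15,15,15,15,15,15,15,15]
}}

```text
t: 4.73
eef_pos: [449.5, -370.5, 224.9]
tool_rot: [0.177, 0.984, -0.002, 0.002]
wrist_force: [1.3, -0.6, -1.3]
width: 23.8
finger_force: 29.4
```

Request:
{"api": "step_arm", "payload": {
  "dr": [
    [0,0,0],
    [0,0,0],
    [0,0,0],
    [0,0,0],
    [0,0,0],
    [0,0,0],
    [0,0,0],
    [0,0,0],
    [0,0,0],
    [0,0,0]
  ],
  "slide": [
    [-0.15,0.4,0],
    [-0.35,0.8,0],
    [-0.4,0.9,0],
    [-0.4,0.95,0],
    [-0.4,0.95,0],
    [-0.4,0.95,0],
    [-0.4,0.95,0],
    [-0.4,0.95,0],
    [-0.4,0.9,0],
    [-0.3,0.7,0]
  ],
  "gripper": [15,15,15,15,15,15,15,15,15,15]
}}

```text
t: 5.57
eef_pos: [638.4, -165.7, 219.1]
tool_rot: [0.176, 0.984, 0.001, -0.002]
wrist_force: [-0.1, -0.6, -0.6]
width: 24.2
finger_force: 29.4
```

Request:
{"api": "step_arm", "payload": {
  "dr": [
    [0,0,0],
    [0,0,0],
    [0,0,0],
    [0,0,0]
  ],
  "slide": [
    [-0.15,0.5,0],
    [-0.1,0.3,0],
    [0,0,0],
    [0,0,0]
  ],
  "gripper": [15,15,15,15]
}}

```text
t: 5.9
eef_pos: [652.6, -149.6, 220.8]
tool_rot: [0.177, 0.984, -0.0, -0.001]
wrist_force: [0.1, -0.3, -1.7]
width: 23.9
finger_force: 29.4
```

```bash
cat > m.py <<'E'
from h import *
print({k:np.round(v,3) for k,v in robot.state().items() if k in("eef_pos","tool_rot","width","t")})
im,W=cloud("wrist"); save("w2",im); np.savez("w2",im=im,W=W)
rectw("stand",W,(560,-240),(740,-60),74,86)
# dark mouth / hole: pixels inside stand square that are deeper
from scipy import ndimage
p=(abs(W[...,2]-80)<6)&(abs(W[...,0]-653)<70)&(abs(W[...,1]+150)<70)
f=ndimage.binary_fill_holes(p)&~p
l,n=ndimage.label(f)
for i in range(1,n+1):
    v,u=np.where(l==i)
    if len(v)>40:
        K,R,t=cal("wrist"); C=-R.T@t
        e=[]
        for a,b in zip(u,v):
            d=R.T@np.linalg.solve(K,[a,b,1]); e.append((C+d*(80-C[2])/d[2])[:2])
        e=np.array(e); print("hole",len(v),u.mean(),v.mean(),e.mean(0),e.max(0)-e.min(0))
# rod
q=(abs(W[...,0]-robot.state()["eef_pos"][0])<25)&(abs(W[...,1]-robot.state()["eef_pos"][1])<25)&(W[...,2]>90)
print("rod pix",q.sum(), np.nanmin(W[q][:,2]) if q.any() else 0)
E
python3 m.py
```

```text
{'t': np.float64(5.9), 'eef_pos': array([ 652.569, -149.581,  220.766]), 'tool_rot': array([ 0.177,  0.984, -0.   , -0.001]), 'width': np.float64(23.904)}
stand 3794 c [ 654.4 -151.4] wh [80.2 79.5] ang 70.7 z 81.0
rod pix 16385 117.67954599356351
```

View pics/w2.png

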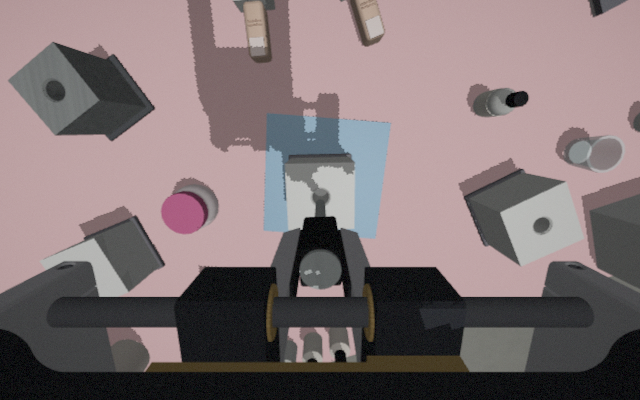

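The wrist view shows the rod tip at (320,205), right above the mouth at (320,197) of the stand on the blue mat. Lowering the rod.

Request:
{"api": "step_arm", "payload": {
  "dr": [
    [0,0,0],
    [0,0,0],
    [0,0,0],
    [0,0,0],
    [0,0,0],
    [0,0,0]
  ],
  "slide": [
    [-0.05,0,0.2],
    [0,0,0.4],
    [0,0,0.5],
    [0,0,0.4],
    [0,0,0.2],
    [0,0,0]
  ],
  "gripper": [15,15,15,15,15,15]
}}

```text
t: 6.45
eef_pos: [652.6, -150.1, 167.4]
tool_rot: [0.178, 0.984, 0.0, -0.003]
wrist_force: [-1.2, 0.1, -1.3]
width: 24.1
finger_force: 29.4
```

Request:
{"api": "step_arm", "payload": {
  "dr": [
    [0,0,0],
    [0,0,0],
    [0,0,0],
    [0,0,0]
  ],
  "slide": [
    [0,0,0.15],
    [0,0,0.1],
    [0,0,0.05],
    [0,0,0]
  ],
  "gripper": [15,15,15,15]
}}

```text
t: 6.78
eef_pos: [654.7, -150.2, 161.7]
tool_rot: [0.177, 0.984, -0.0, 0.0]
wrist_force: [-0.3, 0.4, -2.1]
width: 24.1
finger_force: 29.4
```

Request:
{"api": "step_arm", "payload": {
  "dr": [
    [0,0,0],
    [0,0,0],
    [0,0,0],
    [0,0,0],
    [0,0,0]
  ],
  "slide": [
    [0,0,0.1],
    [0,0,0.1],
    [0,0,0.1],
    [0,0,0.1],
    [0,0,0]
  ],
  "gripper": [15,15,15,15,15]
}}

```text
t: 7.2
eef_pos: [654.0, -150.0, 148.5]
tool_rot: [0.177, 0.984, 0.0, -0.001]
wrist_force: [0.2, -0.6, -2.2]
width: 24.6
finger_force: 29.4
```

Not 30 deep (no contact below about 158). Continuing towards 138.

Request:
{"api": "step_arm", "payload": {
  "dr": [
    [0,0,0],
    [0,0,0],
    [0,0,0],
    [0,0,0],
    [0,0,0]
  ],
  "slide": [
    [0,0,0.1],
    [0,0,0.1],
    [0,0,0.1],
    [0,0,0.1],
    [0,0,0]
  ],
  "gripper": [15,15,15,15,15]
}}

```text
t: 7.62
eef_pos: [654.7, -150.3, 137.8]
tool_rot: [0.177, 0.984, -0.0, 0.0]
wrist_force: [0.4, 0.3, -0.6]
width: 24.2
finger_force: 29.4
```

Request:
{"api": "step_arm", "payload": {
  "dr": [
    [0,0,0],
    [0,0,0],
    [0,0,0],
    [0,0,0]
  ],
  "slide": [
    [0,0,0.1],
    [0,0,0.05],
    [0,0,0],
    [0,0,0]
  ],
  "gripper": [15,15,15,15]
}}

```text
t: 7.95
eef_pos: [656.1, -150.7, 137.3]
tool_rot: [0.177, 0.984, -0.0, 0.002]
wrist_force: [-1.9, 1.0, 11.0]
width: 24.1
finger_force: 30.0
```

Contact came at TCP z 137.3 with 11 N, so the tip is at about 29.5 and the socket is 50 deep. The matching finger is A (mid). Returning the rod.

Request:
{"api": "step_arm", "payload": {
  "dr": [
    [0,0,0],
    [0,0,0],
    [0,0,0],
    [0,0,0],
    [0,0,0],
    [0,0,0],
    [0,0,0]
  ],
  "slide": [
    [0,0,-0.2],
    [0,0,-0.5],
    [0,0,-0.6],
    [0,0,-0.7],
    [0,0,-0.6],
    [0,0,-0.4],
    [0,0,0]
  ],
  "gripper": [15,15,15,15,15,15,15]
}}

```text
t: 8.53
eef_pos: [656.5, -150.8, 226.8]
tool_rot: [0.177, 0.984, -0.001, 0.003]
wrist_force: [0.4, 0.6, -0.4]
width: 23.9
finger_force: 30.0
```

Request:
{"api": "step_arm", "payload": {
  "dr": [
    [0,0,0],
    [0,0,0],
    [0,0,0],
    [0,0,0],
    [0,0,0],
    [0,0,0],
    [0,0,0],
    [0,0,0],
    [0,0,0],
    [0,0,0]
  ],
  "slide": [
    [0.15,-0.4,0],
    [0.35,-0.8,0],
    [0.4,-0.9,0],
    [0.4,-0.95,0],
    [0.4,-0.95,0],
    [0.4,-0.95,0],
    [0.4,-0.95,0],
    [0.4,-0.95,0],
    [0.4,-0.9,0],
    [0.3,-0.7,0]
  ],
  "gripper": [15,15,15,15,15,15,15,15,15,15]
}}

```text
t: 9.37
eef_pos: [461.4, -351.1, 220.7]
tool_rot: [0.178, 0.984, 0.001, -0.002]
wrist_force: [0.2, 0.3, -1.4]
width: 24.0
finger_force: 30.0
```

Request:
{"api": "step_arm", "payload": {
  "dr": [
    [0,0,0],
    [0,0,0],
    [0,0,0],
    [0,0,0],
    [0,0,0]
  ],
  "slide": [
    [0.15,-0.5,0],
    [0.1,-0.3,0],
    [0,0,0],
    [0,0,0],
    [0,0,0]
  ],
  "gripper": [15,15,15,15,15]
}}

```text
t: 9.78
eef_pos: [449.8, -369.1, 222.4]
tool_rot: [0.177, 0.984, 0.001, -0.0]
wrist_force: [-0.8, 0.6, -1.2]
width: 23.6
finger_force: 30.0
```

Request:
{"api": "step_arm", "payload": {
  "dr": [
    [0,0,0],
    [0,0,0],
    [0,0,0],
    [0,0,0],
    [0,0,0],
    [0,0,0],
    [0,0,0]
  ],
  "slide": [
    [0.04,-0.04,0.3],
    [0,0,0.6],
    [0,0,0.7],
    [0,0,0.7],
    [0,0,0.6],
    [0,0,0.3],
    [0,0,0]
  ],
  "gripper": [15,15,15,15,15,15,15]
}}

```text
t: 10.37
eef_pos: [446.8, -368.2, 123.8]
tool_rot: [0.177, 0.984, 0.002, -0.002]
wrist_force: [-0.5, -0.2, -1.8]
width: 23.9
finger_force: 30.0
```

Request:
{"api": "step_arm", "payload": {
  "dr": [
    [0,0,0],
    [0,0,0],
    [0,0,0],
    [0,0,0],
    [0,0,0],
    [0,0,0]
  ],
  "slide": [
    [0,0,0.2],
    [0,0,0.15],
    [0,0,0.1],
    [0,0,0.05],
    [0,0,0],
    [0,0,0]
  ],
  "gripper": [15,15,15,15,15,15]
}}

```text
t: 10.87
eef_pos: [448.2, -371.0, 112.6]
tool_rot: [0.177, 0.984, -0.0, 0.0]
wrist_force: [-0.6, -0.0, -0.3]
width: 23.9
finger_force: 30.0
```

Request:
{"api": "step_arm", "payload": {
  "dr": [
    [0,0,0],
    [0,0,0],
    [0,0,0],
    [0,0,0],
    [0,0,0],
    [0,0,0],
    [0,0,0],
    [0,0,0]
  ],
  "slide": [
    [0,0,0.06],
    [0,0,0],
    [0,0,0],
    [0,0,0],
    [0,0,0],
    [0,0,0],
    [0,0,0],
    [0,0,0]
  ],
  "gripper": [15,15,15,60,60,60,60,60]
}}

```text
t: 11.53
eef_pos: [448.1, -370.7, 110.4]
tool_rot: [0.177, 0.984, 0.0, 0.0]
wrist_force: [0.3, -0.3, -0.3]
width: 53.7
finger_force: 0.0
```

Request:
{"api": "step_arm", "payload": {
  "dr": [
    [0,0,0],
    [0,0,0],
    [0,0,0],
    [0,0,0],
    [0,0,0],
    [0,0,0],
    [0,0,0]
  ],
  "slide": [
    [0,0,-0.1],
    [0,0,-0.4],
    [0,0,-0.7],
    [0,0,-0.9],
    [0,0,-0.9],
    [0,0,-0.5],
    [0,0,0]
  ],
  "gripper": [60,60,60,60,60,60,60]
}}

```text
t: 12.12
eef_pos: [450.4, -373.2, 221.6]
tool_rot: [0.177, 0.984, -0.003, 0.004]
wrist_force: [-0.0, 0.4, -0.2]
width: 60.3
finger_force: 0.0
```

```bash
python3 - <<'E'
from h import *
print({k:np.round(v,3) for k,v in robot.state().items() if k in("eef_pos","tool_rot","width","t","qpos")})
im,W=cloud("wrist"); save("w3",im)
rectw("rodtop",W,(400,-420),(500,-320),140,160)
rectw("holder",W,(380,-440),(520,-300),83,93)
z=np.load("top.npz"); im,W=z["im"],z["W"]
# tray outline, drop outliers by keeping biggest blob; cutout white; finger A head by colour
v,u=np.mgrid[:400,:640]; I=im.astype(int)
b=(u>176)&(u<232)&(v>190)&(v<258)
m=(b&(W[...,2]>9)&(W[...,2]<20)).astype(np.uint8)
m=cv2.morphologyEx(m,cv2.MORPH_OPEN,np.ones((3,3)))
p=W[m>0]; print("tray",np.round(np.array(cv2.minAreaRect(p[:,:2].astype(np.float32))[0]),1),cv2.minAreaRect(p[:,:2].astype(np.float32))[1:])
c=b&(u>203)&(u<222)&(W[...,2]<8.5)&(W[...,2]>-4)&(I.min(-1)>110)
p=W[c]; print("cut",c.sum(),np.array(cv2.minAreaRect(p[:,:2].astype(np.float32))[:2]),cv2.minAreaRect(p[:,:2].astype(np.float32))[2])
q=p[:,:2]; mu=q.mean(0); d=np.linalg.svd(q-mu,full_matrices=False)[2][0]; d*=np.sign(d[0]); n=np.array([-d[1],d[0]])
s=(q-mu)@d; w=(q-mu)@n; print("axis ang",np.degrees(np.arctan2(d[1],d[0])),mu)
for a in np.arange(-85,86,10):
    k=abs(s-a)<5
    if k.any(): print(int(a),np.round([w[k].min(),w[k].max()],1))
E
```

```text
{'t': np.float64(12.117), 'qpos': array([-0.84 ,  0.208,  1.506, -0.   ,  1.417, -2.055]), 'eef_pos': array([ 450.355, -373.167,  221.642]), 'tool_rot': array([ 0.177,  0.984, -0.003,  0.004]), 'width': np.float64(60.342)}
rodtop 659 c [ 448.5 -372.1] wh [23.8 23.4] ang 69.2 z 151.7
holder 2402 c [ 449.  -371.8] wh [66.3 66.1] ang 12.6 z 89.0
tray [479.  293.8] ((173.30465698242188, 120.91859436035156), 7.113945007324219)
cut 494 [[479.16397095 268.81555176]
 [204.58561707  53.12976456]] 3.198054552078247
axis ang 6.03404635816694 [483.25750205 271.99610535]
-75 [-11.1  10.3]
-65 [-12.2   9.6]
-55 [-10.    9.2]
-45 [-10.3   9.9]
-35 [-10.7  11.7]
-25 [-11.3  11.5]
-15 [-11.9  11.5]
-5 [-20.8  22. ]
5 [-22.5  21.6]
15 [-16.4  15.6]
25 [-13.1  15. ]
35 [-11.   14.5]
45 [-11.7  14.7]
55 [-11.8  16.6]
65 [-12.1  16. ]
85 [-25.2  17.5]
```

The rod is home, with the same readings as at the start. The tray's x axis is at about 7.3°, which puts the pocket at about (522.5, 277.4). Moving to finger A.

Request:
{"api": "step_arm", "payload": {
  "dr": [
    [0,0,-0.93],
    [0,0,-0.93],
    [0,0,-0.93],
    [0,0,-0.93],
    [0,0,0],
    [0,0,0],
    [0,0,0],
    [0,0,0],
    [0,0,0],
    [0,0,0]
  ],
  "slide": [
    [0,0.5,0],
    [0,0.5,0],
    [0,0.5,0],
    [0,0.5,0],
    [0,0.95,0],
    [0,0.95,0],
    [0,0.95,0],
    [0,0.95,0],
    [0,0.95,0],
    [0,0.95,0]
  ],
  "gripper": [70,70,70,70,70,70,70,70,70,70]
}}

```text
t: 13.0
eef_pos: [453.4, -139.6, 213.6]
tool_rot: [-0.016, 1.0, 0.001, -0.001]
wrist_force: [0.2, 0.5, 0.0]
width: 70.1
finger_force: 0.0
```

Request:
{"api": "step_arm", "payload": {
  "dr": [
    [0,0,0],
    [0,0,0],
    [0,0,0],
    [0,0,0],
    [0,0,0],
    [0,0,0],
    [0,0,0],
    [0,0,0],
    [0,0,0],
    [0,0,0]
  ],
  "slide": [
    [0,0.95,0.3],
    [0,0.95,0.3],
    [0,0.95,0.3],
    [0,0.95,0.3],
    [0,0.95,0.2],
    [0,0.95,0],
    [0,0.95,0],
    [0,0.5,0],
    [0,0,0],
    [0,0,0]
  ],
  "gripper": [70,70,70,70,70,70,70,70,70,70]
}}

```text
t: 13.83
eef_pos: [446.5, 73.3, 172.1]
tool_rot: [-0.018, 1.0, -0.0, -0.001]
wrist_force: [-0.2, -0.2, 0.1]
width: 69.9
finger_force: 0.0
```

```bash
cat > f.py <<'E'
from h import *
s=robot.state(); print({k:np.round(v,3) for k,v in s.items() if k in("eef_pos","tool_rot","width","t","qpos")})
im,W=cloud("wrist"); save("w4",im)
I=im.astype(int)
lo,hi=(330,30),(520,135)
rectw("A all",W,lo,hi,12,45); rectw("A top",W,lo,hi,29,45)
m=(W[...,2]>28)&(W[...,2]<45)&(W[...,0]>lo[0])&(W[...,0]<hi[0])&(W[...,1]>lo[1])&(W[...,1]<hi[1])
p=W[m][:,:2]; h=p[p[:,0]>p[:,0].max()-55]
r=cv2.minAreaRect(h.astype(np.float32)); print("head",r)
print("xmax",p[:,0].max(),"xmin",p[:,0].min())
E
python3 f.py
```

```text
{'t': np.float64(13.833), 'qpos': array([-2.900e-02, -2.500e-02,  1.865e+00, -1.000e-03,  1.304e+00,
       -1.635e+00]), 'eef_pos': array([446.507,  73.284, 172.107]), 'tool_rot': array([-0.018,  1.   , -0.   , -0.001]), 'width': np.float64(69.901)}
A all 2088 c [413.1  80.6] wh [118.5  43.2] ang 3.9 z 34.0
A top 1348 c [422.4  80.9] wh [99.7 43.2] ang 2.4 z 35.0
head ((444.9596252441406, 80.86485290527344), (54.63777160644531, 23.766517639160156), 1.8357834815979004)
xmax 472.4521697261261 xmin 358.62152047690364
```

View pics/w4.png

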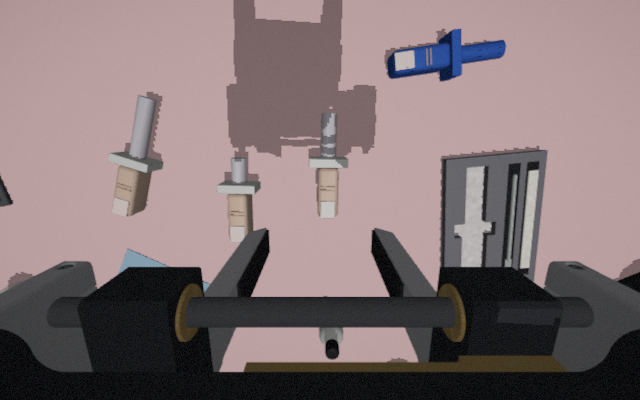

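The wrist view shows mid finger A, with its head at (328,190) and nail at (327,210) between the fingers, and its yaw matching. Lowering onto the head.

Request:
{"api": "step_arm", "payload": {
  "dr": [
    [0,0,0],
    [0,0,0],
    [0,0,0],
    [0,0,0],
    [0,0,0],
    [0,0,0],
    [0,0,0],
    [0,0,0]
  ],
  "slide": [
    [0.39,0.26,0.3],
    [0,0,0.7],
    [0,0,0.9],
    [0,0,0.9],
    [0,0,0.7],
    [0,0,0.4],
    [0,0,0],
    [0,0,0]
  ],
  "gripper": [70,70,70,70,70,60,60,60],
  "squeeze": 40
}}

```text
t: 14.55
eef_pos: [435.0, 79.2, 55.7]
tool_rot: [-0.016, 1.0, -0.0, -0.001]
wrist_force: [0.7, -0.7, 0.2]
width: 60.3
finger_force: 0.0
```

Request:
{"api": "step_arm", "payload": {
  "dr": [
    [0,0,0],
    [0,0,0],
    [0,0,0],
    [0,0,0],
    [0,0,0],
    [0,0,0]
  ],
  "slide": [
    [0,0.05,0.3],
    [0,0,0.5],
    [0,0,0.4],
    [0,0,0.17],
    [0,0,0],
    [0,0,0]
  ],
  "gripper": [60,60,60,60,60,60]
}}

```text
t: 15.05
eef_pos: [436.2, 81.7, 15.7]
tool_rot: [-0.017, 1.0, -0.0, 0.0]
wrist_force: [-0.4, 0.3, -0.5]
width: 59.8
finger_force: 0.0
```

Request:
{"api": "step_arm", "payload": {
  "dr": [
    [0,0,0],
    [0,0,0],
    [0,0,0],
    [0,0,0],
    [0,0,0],
    [0,0,0],
    [0,0,0],
    [0,0,0]
  ],
  "slide": [
    [0,0,0],
    [0,0,0],
    [0,0,0],
    [0,0,0],
    [0,0,0],
    [0,0,0],
    [0,0,0],
    [0,0,0]
  ],
  "gripper": [15,15,15,15,15,15,15,15]
}}

```text
t: 15.72
eef_pos: [435.8, 81.9, 15.4]
tool_rot: [-0.017, 1.0, 0.0, 0.0]
wrist_force: [-0.7, -0.1, 0.8]
width: 23.4
finger_force: 40.0
```

Request:
{"api": "step_arm", "payload": {
  "dr": [
    [0,0,0],
    [0,0,0],
    [0,0,0],
    [0,0,0],
    [0,0,0],
    [0,0,0],
    [0,0,0],
    [0,0,0],
    [0,0,0],
    [0,0,0]
  ],
  "slide": [
    [0,0,-0.2],
    [0,0,-0.5],
    [0,0,-0.7],
    [0,0,-0.7],
    [-0.3,0.4,-0.4],
    [-0.4,0.8,0],
    [-0.4,0.9,0],
    [-0.4,0.9,0],
    [-0.4,0.9,0],
    [-0.4,0.9,0]
  ],
  "gripper": [15,15,15,15,15,15,15,15,15,15]
}}

```text
t: 16.55
eef_pos: [500.0, 229.3, 90.4]
tool_rot: [-0.017, 1.0, -0.0, -0.0]
wrist_force: [1.1, -0.5, -0.2]
width: 23.6
finger_force: 40.0
```

Request:
{"api": "step_arm", "payload": {
  "dr": [
    [0,0,0],
    [0,0,0],
    [0,0,0],
    [0,0,-0.4],
    [0,0,-0.5],
    [0,0,0],
    [0,0,0]
  ],
  "slide": [
    [-0.3,0.8,0],
    [-0.2,0.5,0],
    [-0.08,0.29,0],
    [0,0,0],
    [0,0,0],
    [0,0,0],
    [0,0,0]
  ],
  "gripper": [15,15,15,15,15,15,15]
}}

```text
t: 17.13
eef_pos: [515.2, 275.8, 90.1]
tool_rot: [-0.063, 0.998, -0.0, -0.0]
wrist_force: [0.0, 0.1, -0.6]
width: 23.8
finger_force: 40.0
```

```bash
python3 - <<'E'
from h import *
s=robot.state(); print({k:np.round(v,3) for k,v in s.items() if k in("eef_pos","tool_rot","width","t","qpos")})
im,W=cloud("wrist"); save("w5",im); np.savez("w5",im=im,W=W)
x,y,_=s["eef_pos"]
m=(W[...,2]>8)&(W[...,2]<20)&(abs(W[...,0]-479)<120)&(abs(W[...,1]-294)<90)
p=W[m][:,:2]; r=cv2.minAreaRect(p.astype(np.float32)); print("tray",r)
m=(W[...,2]>60)&(W[...,2]<140)&(abs(W[...,0]-x)<120)&(abs(W[...,1]-y)<28)
p=W[m]
for a in range(-120,100,10):
    q=p[abs(p[:,0]-x-a)<5]
    if len(q)>5: print(a,len(q),np.round([q[:,1].min()-y,q[:,1].max()-y,q[:,2].min(),q[:,2].max()],1))
E
```

```text
{'t': np.float64(17.133), 'qpos': array([ 0.344,  0.344,  1.622, -0.   ,  1.177, -1.353]), 'eef_pos': array([515.185, 275.772,  90.056]), 'tool_rot': array([-0.063,  0.998, -0.   , -0.   ]), 'width': np.float64(23.843)}
tray ((480.4756164550781, 292.7054748535156), (174.5911865234375, 120.54488372802734), 7.379920959472656)
-80 323 [-19.   -1.5  92.9 102.7]
-70 506 [-1.840e+01 -1.000e-01  9.280e+01  1.037e+02]
-60 492 [-17.4   1.3  92.8 103.2]
-50 469 [-16.2   2.2  92.4 103.8]
-40 445 [-15.1   3.5  92.1 102.5]
-30 1501 [-26.2  18.2  76.6 111.7]
-20 742 [-26.   17.8  97.3 111.1]
-10 1914 [-25.7  22.1  91.  140. ]
0 719 [-13.4  11.8 104.  139. ]
10 576 [-12.1  12.4 103.4 139.8]
20 544 [-11.1  13.8 103.6 112.6]
30 291 [ -9.3  14.8 103.8 112.3]
```

View pics/w5.png

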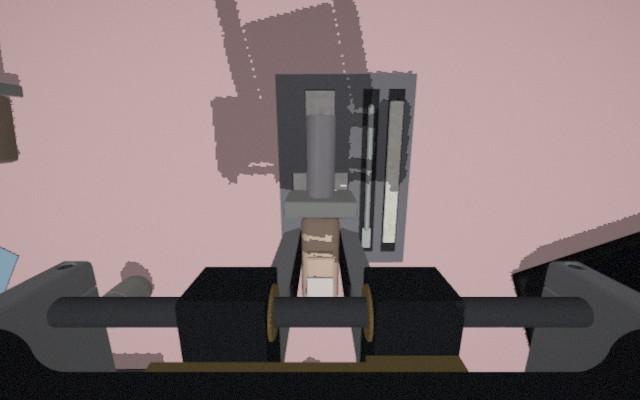

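The wrist view shows the held finger aligned over the cut-out: spigot at (320,150), cut-out collar at (320,182), all parallel. Descending.

Request:
{"api": "step_arm", "payload": {
  "dr": [
    [0,0,0],
    [0,0,0],
    [0,0,0],
    [0,0,0],
    [0,0,0],
    [0,0,0],
    [0,0,0]
  ],
  "slide": [
    [-0.05,0.02,0.2],
    [0,0,0.5],
    [0,0,0.6],
    [0,0,0.4],
    [0,0,0.25],
    [0,0,0],
    [0,0,0]
  ],
  "gripper": [15,15,15,15,15,15,15]
}}

```text
t: 17.77
eef_pos: [516.8, 276.9, 31.3]
tool_rot: [-0.064, 0.998, -0.0, -0.0]
wrist_force: [0.4, 1.0, -0.7]
width: 24.1
finger_force: 40.0
```

Request:
{"api": "step_arm", "payload": {
  "dr": [
    [0,0,0],
    [0,0,0],
    [0,0,0],
    [0,0,0],
    [0,0,0],
    [0,0,0]
  ],
  "slide": [
    [0,0,0.1],
    [0,0,0.1],
    [0,0,0.1],
    [0,0,0.07],
    [0,0,0],
    [0,0,0]
  ],
  "gripper": [15,15,15,15,15,15]
}}

```text
t: 18.27
eef_pos: [517.0, 277.0, 20.6]
tool_rot: [-0.064, 0.998, -0.0, -0.0]
wrist_force: [-0.4, -0.4, -1.3]
width: 23.7
finger_force: 40.0
```

It's inside the cut-out with no contact force. Lowering the last millimetre, releasing and lifting.

Request:
{"api": "step_arm", "payload": {
  "dr": [
    [0,0,0],
    [0,0,0],
    [0,0,0],
    [0,0,0],
    [0,0,0],
    [0,0,0],
    [0,0,0]
  ],
  "slide": [
    [0,0,0.04],
    [0,0,0],
    [0,0,0],
    [0,0,0],
    [0,0,0],
    [0,0,0],
    [0,0,0]
  ],
  "gripper": [15,15,45,45,45,45,45]
}}

```text
t: 18.85
eef_pos: [517.1, 277.1, 19.6]
tool_rot: [-0.064, 0.998, 0.0, 0.0]
wrist_force: [0.7, 0.6, -0.1]
width: 44.5
finger_force: 0.0
```

Request:
{"api": "step_arm", "payload": {
  "dr": [
    [0,0,0],
    [0,0,0],
    [0,0,0],
    [0,0,0],
    [0,0,0],
    [0,0,0],
    [0,0,0],
    [0,0,0]
  ],
  "slide": [
    [0,0,-0.1],
    [0,0,-0.4],
    [0,0,-0.8],
    [0,0,-0.9],
    [0,0,-0.9],
    [0,0,-0.9],
    [0,0,-0.5],
    [0,0,0]
  ],
  "gripper": [50,50,50,50,50,50,50,50]
}}

```text
t: 19.52
eef_pos: [520.5, 278.4, 160.7]
tool_rot: [-0.064, 0.998, 0.002, 0.005]
wrist_force: [0.2, 0.3, 1.2]
width: 49.5
finger_force: 0.0
```

```bash
python3 - <<'E'
from h import *
s=robot.state(); print({k:np.round(v,3) for k,v in s.items() if k in("eef_pos","width","t","wrist_force")})
im,W=cloud("wrist"); save("w6",im)
m=(W[...,2]>33)&(W[...,2]<46)&(abs(W[...,0]-510)<70)&(abs(W[...,1]-276)<40)
p=W[m]; print("top z",np.median(p[:,2]))
rectw("collar+head",W,(440,240),(570,310),33,46)
h=p[p[:,0]>p[:,0].max()-55]; print("head",cv2.minAreaRect(h[:,:2].astype(np.float32)),"xmax",p[:,0].max())
for a in range(480,560,15):
    q=p[abs(p[:,0]-a)<7]; 
    if len(q): print(a,np.round(np.median(q[:,2]),1))
m=(W[...,2]>8)&(W[...,2]<20)&(abs(W[...,0]-479)<120)&(abs(W[...,1]-294)<90)
print("tray",cv2.minAreaRect(W[m][:,:2].astype(np.float32)),np.median(W[m][:,2]))
im,W=cloud("top"); rectw("rodtop",W,(400,-420),(500,-320),135,165)
for n,lo,hi in(("B",(380,-80),(540,20)),("C",(320,-200),(500,-90))): rectw(n,W,lo,hi,8,45)
E
```

```text
{'t': np.float64(19.517), 'eef_pos': array([520.479, 278.421, 160.659]), 'wrist_force': array([0.195, 0.295, 1.19 ]), 'width': np.float64(49.472)}
top z 38.90990467039112
collar+head 1488 c [511.5 271.4] wh [43.4 86.7] ang 86.6 z 38.9
head ((526.6158447265625, 277.1187438964844), (55.5335807800293, 23.732309341430664), 6.591757297515869) xmax 555.0100521413241
480 38.5
495 38.8
510 38.7
525 38.8
540 40.0
555 40.3
tray ((480.6699523925781, 292.52838134765625), (174.5491180419922, 120.37966918945312), 7.459116458892822) 14.256469947735116
rodtop 87 c [ 447.7 -370.5] wh [24.  23.3] ang 69.0 z 149.3
B 275 c [470.  -29.3] wh [ 42.  128.7] ang 80.4 z 32.4
C 351 c [ 410.5 -142.6] wh [ 44.2 137.6] ang 63.0 z 29.7
```

View pics/w6.png

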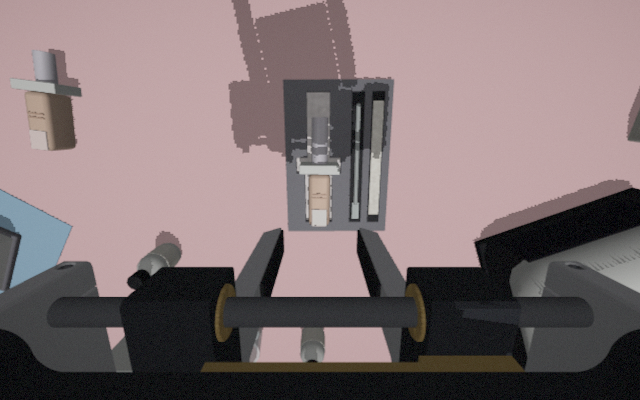

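The view shows the finger lying level in the cut-out at (319,180). Its top is about 25 above the tray face, and the rod and other fingers are in place. Handing in.

```bash
python3 -c "
from bench import robot
print(robot.job_done())"
```

```text
the job is handed in; nothing more can be done
None
```

I handed in the job with no verdict returned: the socket measured 50 mm deep, the rod is back in its holder, and the mid finger lies home in the tray cut-out at about 19.5 s.

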